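# Close the spares carton and present the cast lever over its fixture

### The job

The open lid flap of the cardboard carton leans out over the green holding fixture: fold the carton's raised side dust flap down flat first, then fold the big lid flap down flat over it. Then pick up the cast iron lever by its balance point (the yellow band) and hold it level over the fixture, about 40 mm clear of the pin, with the big hub's bore over the pin and the small end over the U-shaped rest. Finish while still holding it there, touching neither fixture nor carton with the lever, and leave the tape roll, the mug and the jar where they are.

Things in the scene. Friction and masses are not known exactly. Their poses are not given: they have to be found in the camera images.
- carton: Brown cardboard tuck-top carton, fixed to the bench (heavy), 110 mm (its x) by 150 mm (its y) and 85 mm high, a blue box packed inside up to 66 mm. Origin: centre of its underside, z up; its -x side (front) faces the robot and the fixture. The dust flap on its -y end is already folded in; the one on its +y end and the lid flap on its front stand open.
- dust_flap (a joint): Angle of the dust flap (100 mm wide, 60 mm long from crease to free edge, 3 mm thick), creased along the carton's top +y edge. 0 = folded flat inward over the carton, 1.57 = standing upright, more = leaning outward to +y of the carton; at most 2.4. Starts at 1.8 to 2.15. The crease is stiff: the flap stays where it is left; under 1 N at its edge moves it.
- dust_flap_hinge (a point): Middle of the dust flap's crease (hinge line, along the carton's x), 87 mm above the bench. Turns with the flap: its -y axis points along the flap to the free edge.
- dust_flap_edge (a point): Middle of the dust flap's free edge, 60 mm from the crease.
- lid_flap (a joint): Angle of the lid flap (148 mm wide, 108 mm long from crease to free edge, 3 mm thick), creased along the carton's top front (-x) edge. 0 = folded flat over the carton, 1.57 = upright, more = leaning outward to the robot over the fixture; at most 2.4. Starts at 1.85 to 2.2. Stiff crease: stays where it is left; about 1 N at its edge moves it.
- lid_flap_hinge (a point): Middle of the lid flap's crease (hinge line, along the carton's y), 92 mm above the bench. Turns with the flap: its x axis points along the flap to the free edge.
- lid_flap_edge (a point): Middle of the lid flap's free edge, 108 mm from the crease.
- fixture: Green holding fixture, fixed to the bench: base plate 70 mm (x) by 230 mm (y), 12 mm thick, with a steel pin at its -y end and a dark U-shaped rest at its +y end. Origin: centre of the plate's underside, z up.
- pin_top (a point): Top centre of the steel pin (18 mm diameter), 50 mm above the bench, 85 mm from the fixture's centre towards its -y.
- rest (a point): Middle of the floor of the U-shaped rest, 24 mm above the bench, 85 mm from the fixture's centre towards its +y. The U is open along y, 34 mm wide between cheeks that reach 44 mm above the bench.
- lever: Loose dark grey cast iron lever, 0.45-0.65 kg, flat on the bench. Big hub (52 mm diameter, 40 high, 26 bore) and small round end (28 diameter, 36 high), 170 mm apart, joined by a straight arm 20 mm wide (y), from 16 to 34 mm above the underside. A yellow band 20 mm long marks its balance point. Origin: below the balance point, in the underside plane; x from hub to small end, z up.
- balance (a point): Balance point: centre of the arm inside the yellow band, 25 mm above the lever's underside, 53 mm from the hub's axis and 117 mm from the small end's axis.
- hub (a point): Centre of the hub bore, at the level of the lever's underside.
- small_end (a point): Centre of the small end, at the level of the lever's underside.
- tape_roll: Yellow roll of tape lying flat, 74 mm diameter, 48 mm high; leave alone. Origin: centre of its underside.
- mug: Blue mug, 80 mm diameter, 90 mm high; leave alone. Origin: centre of its underside.
- bolt_jar: Clear jar with red cap, 66 mm diameter, 85 mm high; leave alone. Origin: centre of its underside.
Mind the look-alikes: they are no part of the job. Leave any purple look-alike of the fixture alone.

How it is judged:
On the way, in this order (a step that is already met when the one before it is completed fails the run):
1. the dust flap is folded flat while the lid flap is still open (value of joint dust_flap below 0.2 rad and value of joint lid_flap above 0.6 rad), for 0.1 s.
2. the lid flap is folded flat over the dust flap (value of joint dust_flap below 0.2 rad and value of joint lid_flap below 0.15 rad), for 0.2 s.
3. the lever is lifted off the bench, gripped at its balance point (height (world z) of lever above 0.03 m and x of the grasp point in the frame of lever between -0.018 and 0.018 m and contact force between the fingers and lever above 1 N), for 0.2 s.
At the end, for the whole second after the job is handed in: Flaps flat (dust 0.2, lid 0.15 rad); lever held still, gripped within 18 mm of its balance point, level within 0.1 rad, underside 20-65 mm above the pin top, bore within 15 mm of the pin axis, small end within 20 mm of the rest sideways; lever touching neither fixture nor carton; bystanders unmoved (all of step 2 and contact force between the fingers and lever above 1 N and x of the grasp point in the frame of lever between -0.018 and 0.018 m and angle between lever's own z axis and vertical below 0.1 rad and horizontal distance between hub and pin_top below 0.015 m and horizontal distance between small_end and rest below 0.02 m and z of hub in the frame of pin_top between 0.02 and 0.065 m and contact force between lever and fixture below 0.1 N and contact force between lever and carton below 0.1 N and linear speed of lever below 0.02 m/s); the arm keeps its last pose, push and grip.
It fails at once if the tape roll, mug or jar is disturbed (moved over 25 mm) (distance of any of tape_roll, mug, bolt_jar from where it was at the start of the episode above 0.025 m).
It also fails if it takes over 72 s, if anything falls off the work surface, if the arm or the gripper's body presses on something with over 40 N, if the wrist force passes 120 N, or if a joint passes its speed limit or range.

### The arm

A 7-joint arm with a two-finger parallel gripper is mounted at the origin on the work surface. World frame = base frame: x ahead of the robot, y to its left, z up, the work surface at z = 0. Lengths are in m, angles in rad, forces in N, time in s.
With the tool pointing down it reaches from about 0.425 to 0.925 m from the base axis. Payload 6.8 kg.
Tool frame: the origin (TCP) lies on the mounting face of the last link; the fingertips stand 173 mm ahead of it and the grasp point (between the pads) lies 155 mm ahead of it; z points along the fingers, y is the direction in which the jaws open and shut (so a half turn about z gives the same grasp; the last joint's range is limited). The gripper opens to 85 mm and grips with 20 to 120 N. Pads are 22 mm wide; open, the fingers measure 114 mm over their backs; the gripper's body (76 mm by 85 mm) begins 54 mm behind the grasp point. The pads swing forward as they close: fully open they stand 13 mm farther back than shut.
Start: joints at [-1.242, 0.477, 0.022, 1.555, -0.011, 1.109, -0.083], TCP at [0.286, 0.612, 0.405] pointing down, gripper open.
Joint ranges: [-2.96, 2.96], [-0.34, 2.1], [-1.41, 1.46], [0.24, 2.44], [-1.37, 4.51], [0.17, 1.92], [-2.96, 2.96]. Speed limits (rad/s): [2.39, 2.39, 3.14, 3.14, 3.14, 3.14, 3.14].

### API

Orientations are given as a unit quaternion [w, x, y, z].
In Python, from station import sensors, read_camera, bot gives the robot as it stands. The module is installed in compiled form; this text tells all that it offers.
- The arm moves only by the tool play_rows, never from a script. Its argument "commands" is a list of rows, each a list of 4 numbers: the shift along the tool's x, y, z in m, then the turn about the tool's z in degrees. A call has 1 to 20 rows; each row shifts and turns the commanded pose from where the row before left it, along the tool's axes as they then stand; what a row does not reach is not made up. A row lasts 1/10 s, in which the tool goes at most 50 mm and 8.59 degrees, less where a joint would pass 70% of its speed; a pose out of reach is approached as far as the arm can. A call with a gripper value outside its range is refused whole. "claw" is the finger opening in m, from 0 to 0.0854, set as the call begins (left out, the last holds). The fingers move at their own pace and stop on an object; "force" is the grip in N (left out, the last holds). Time passes only in rows, so rows that do not move let the fingers close. It gives the time, the measured TCP pose, the force and the opening at its end, in the units of the state.
- sensors.get_obs(): the state, without advancing time (a new reading comes with each control period).
- read_camera(name): name is "side" or "top" or "wrist"; returns a dict with "frame" (400x640x3 uint8, blue, green, red), "depth" (400x640 float32, m along the optical axis (not along the pixel's ray), 0 where there is no reading), "fx", "fy", "cx", "cy" (pixels), "rvec" (rotation vector, rad) and "tvec" (3), from world to camera coordinates, as OpenCV has them; the wrist camera has in their place "T_tool_cam" (4x4, takes a point from camera to tool coordinates, whose origin is the TCP and whose axes are the flange's). Camera axes: x right, y down, z forward; pixel columns grow to the right and rows downward; lengths in m; the calibration is good to about 2 mm. A picture is of the moment at which its call begins: read the wrist's pose just before it.
- bot.hand_in(): hands the job in, once; it reports no verdict.
The state is a dict: "t": time; "q": joint angles; "joint_vel": joint speeds; "joint_torque": joint torques, N m; "eef_pos": TCP position; "tool_rot": TCP orientation; "contact_force": force on the tool from outside, world axes, zero at the start; "torque": the same for the moment, N m; "gripper_width": opening from 0.0 (shut) to 1.0 (fully open).
Only numpy, scipy, OpenCV 4.12 (cv2) and the standard library are available. Lean on these libraries where they do the work, as an engineer would, in place of code of your own. Each camera call takes 0.05 s, during which the arm holds its last target.

## Working session

There is one attempt and no reset: what is moved stays moved. The work goes in short steps, Python scripts to look and compute and a tool call to move; the robot and the scene stay as the last step left them, time stands still between calls to the robot, and variables do not carry over. Pictures are saved under pics/ and viewed, and the job is handed in when it is done.

Besides the shell and the picture viewer there is one more tool, called by a JSON object that holds its "method" and its "body". play_rows: Moves the arm, as the interface text tells. Its arguments: {"type":"object","properties":{"commands":{"type":"array"},"claw":{"type":"number"},"force":{"type":"number"}},"required":["commands"]}

```bash
mkdir -p pics; cat > h.py <<'E'
import numpy as np,cv2
from station import sensors, read_camera, bot
from scipy.spatial.transform import Rotation as R
def obs():
    return sensors.get_obs()
def cam(n):
    o=obs(); c=read_camera(n)
    if n=="wrist":
        q=o["tool_rot"]; T=np.eye(4); T[:3,:3]=R.from_quat([q[1],q[2],q[3],q[0]]).as_matrix(); T[:3,3]=o["eef_pos"]
        M=T@np.array(c["T_tool_cam"])
    else:
        W=np.eye(4); W[:3,:3]=cv2.Rodrigues(np.array(c["rvec"],float))[0]; W[:3,3]=np.ravel(c["tvec"]); M=np.linalg.inv(W)
    c["M"]=M
    return c
def cloud(c):
    d=c["depth"]; v,u=np.mgrid[0:400,0:640]
    P=np.stack([(u-c["cx"])/c["fx"]*d,(v-c["cy"])/c["fy"]*d,d],-1)
    W=P@c["M"][:3,:3].T+c["M"][:3,3]; W[d<=0]=np.nan
    return W
E
python3 - <<'E'
from h import *
print(obs())
for n in ["side","top","wrist"]:
    c=cam(n); cv2.imwrite(f"pics/{n}0.png",c["frame"]); np.savez(f"{n}0.npz",W=cloud(c),f=c["frame"]); print(n,c["M"].round(3).tolist(),c["fx"])
E
```

```text
{'t': 0.0, 'q': array([-1.24210579,  0.47782082,  0.02236899,  1.55643765, -0.01147607,
        1.10930038, -0.0830737 ]), 'joint_vel': array([-0.00141994,  0.00084753, -0.00163283, -0.00108805,  0.0009317 ,
       -0.00047496, -0.00097483]), 'joint_torque': array([ 2.28921863e-04, -5.96467638e+01,  1.60826314e+00, -2.81201041e+01,
        1.25361403e-02,  9.51319991e-03,  5.42172268e-05]), 'eef_pos': array([0.28544306, 0.61137988, 0.40371793]), 'tool_rot': array([-1.14268931e-04,  2.16647225e-01,  9.76249525e-01, -9.11723118e-04]), 'contact_force': array([ 0.37071432, -1.30653809, -0.41307728]), 'torque': array([-0.07581884,  0.04134767,  0.01709378]), 'gripper_width': 1.0002011683305294}
side [[0.753, -0.52, 0.404, 0.082], [-0.658, -0.59, 0.468, -0.508], [-0.005, -0.618, -0.786, 0.907], [0.0, 0.0, 0.0, 1.0]] 387.6099023609005
top [[0.025, -0.991, 0.134, 0.339], [-1.0, -0.023, 0.016, -0.008], [-0.013, -0.135, -0.991, 1.448], [0.0, 0.0, 0.0, 1.0]] 499.6664709821213
wrist [[0.424, 0.868, 0.259, 0.219], [0.906, -0.406, -0.123, 0.642], [-0.002, 0.287, -0.958, 0.373], [0.0, 0.0, 0.0, 1.0]] 344.7045838401783
```

View pics/top0.png

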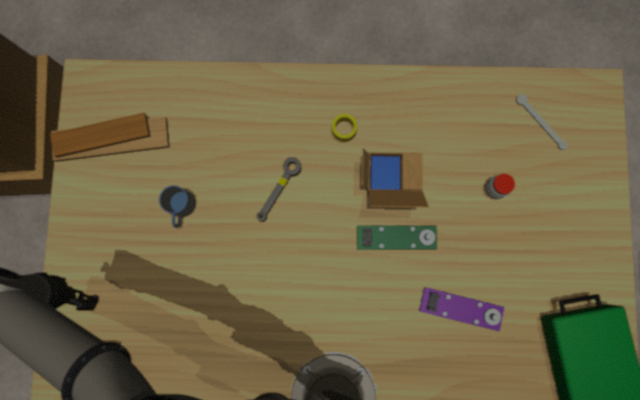

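View pics/side0.png

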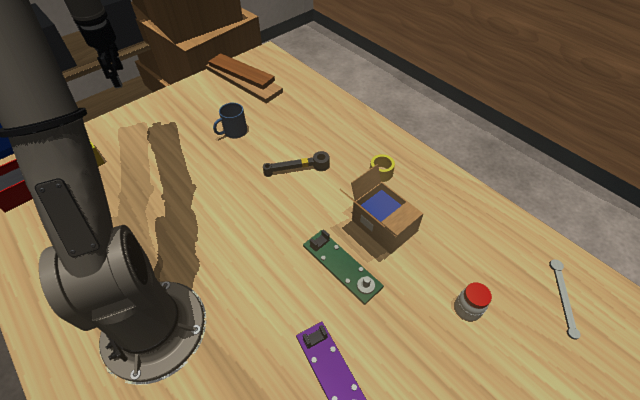

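The top view shows the carton at about (395,180), its dust flap at column 365 and the lid at row 200. The green fixture is at (397,237) with the pin at (428,237), the lever hub at (291,166) with the small end at (263,216), and the tape at (345,127). Next I'll measure all of these.

```bash
python3 - <<'E'
import numpy as np,cv2
for n in["top","side"]:
    D=np.load(f"{n}0.npz");W=D["W"];f=D["f"];h=cv2.cvtColor(f,cv2.COLOR_BGR2HSV).astype(int)
    print(n)
    x,y,z=W[...,0],W[...,1],W[...,2]
    print("bench z",np.nanmedian(z[(x>.3)&(x<.9)&(abs(y)<.5)]))
    g=(h[...,0]>50)&(h[...,0]<85)&(h[...,1]>80)&(x<.7)&(x>.3)&(abs(y)<.3)&(z<.1)
    g2=g&(z<.02); pts=W[g2]; r=cv2.minAreaRect(pts[:,:2].astype(np.float32)*1000); print("fixture",r,len(pts))
    # lever: dark grey
    l=(z>.012)&(z<.06)&(x>.35)&(x<.75)&(y>.05)&(y<.35)&(h[...,2]<130)
    pts=W[l]; print("lever",len(pts),cv2.minAreaRect(pts[:,:2].astype(np.float32)*1000),np.nanmax(pts[:,2]))
    yb=(h[...,0]>22)&(h[...,0]<32)&(h[...,1]>180)&(x>.3)&(x<.95)&(abs(y)<.4)&(z>.015)
    k,lab,st,ce=cv2.connectedComponentsWithStats(yb.astype(np.uint8))
    for i in range(1,k):
        if st[i,4]>8: print("yellow",ce[i],st[i,4],np.nanmean(W[lab==i],0).round(4),W[lab==i].min(0).round(3),W[lab==i].max(0).round(3))
    c=(x>.45)&(x<.8)&(y>-.35)&(y<.15)&(z>.06)&(z<.3)
    pts=W[c];print("carton zone",pts.min(0),pts.max(0))
    if n=="top":
        for (u0,v0,u1,v1) in[(355,140,432,212)]:
            print("z map (mm)");
            for v in range(v0,v1,4): print(v,(z[v,u0:u1:5]*1000).round().tolist())
E
```

```text
top
bench z 0.0001721151130216203
fixture ((447.0701904296875, -172.07774353027344), (63.93084716796875, 221.5812530517578), 1.4315779209136963) 1141
lever 638 ((573.5148315429688, 169.02438354492188), (50.689125061035156, 208.4086456298828), 64.7164535522461) 0.046825626763848716
yellow [344.16015625 126.65625   ] 256 [ 0.761  -0.0149  0.0432] [ 0.726 -0.049  0.016] [0.799 0.02  0.056]
yellow [282.525 181.25 ] 40 [0.5982 0.159  0.0332] [0.588 0.149 0.02 ] [0.607 0.169 0.038]
carton zone [ 0.51150148 -0.23168763  0.06005181] [ 0.68046037 -0.06181325  0.19016531]
z map (mm)
140 [-6.0, 5.0, -1.0, 0.0, -3.0, -1.0, 4.0, 4.0, -3.0, -1.0, -4.0, -3.0, -0.0, 3.0, -3.0, -3.0]
144 [-1.0, 1.0, -3.0, -0.0, 3.0, -3.0, 0.0, 1.0, -1.0, 2.0, -3.0, 1.0, 2.0, 3.0, 3.0, -3.0]
148 [-0.0, -4.0, 4.0, 2.0, 1.0, -0.0, 0.0, 1.0, -3.0, -3.0, 2.0, 2.0, 0.0, -0.0, 3.0, 2.0]
152 [-4.0, -2.0, 124.0, 88.0, 85.0, 81.0, 86.0, 83.0, 86.0, 87.0, 82.0, 81.0, 87.0, 0.0, 1.0, -0.0]
156 [1.0, -1.0, 119.0, 43.0, 70.0, 65.0, 61.0, 64.0, 47.0, 52.0, 82.0, 85.0, 89.0, 88.0, 0.0, 1.0]
160 [-5.0, 2.0, 119.0, 35.0, 65.0, 65.0, 7
[... 1052 characters left out ...]
 158.0, 151.0, 148.0, -1.0]
204 [2.0, 1.0, -1.0, 184.0, 178.0, 178.0, 180.0, 177.0, 179.0, 179.0, 177.0, 178.0, 176.0, 174.0, 175.0, -1.0]
208 [4.0, -5.0, -3.0, 4.0, 3.0, -3.0, 5.0, -4.0, 0.0, -2.0, 0.0, -7.0, 1.0, 1.0, 3.0, -4.0]
side
bench z 0.0013505938783829885
fixture ((446.567138671875, -172.295654296875), (67.51371765136719, 226.58287048339844), 2.0806024074554443) 550
lever 643 ((571.4290161132812, 167.77301025390625), (52.197872161865234, 206.80221557617188), 64.91253662109375) 0.04417636697603067
yellow [304.39130435 160.56521739] 23 [0.598  0.1599 0.0357] [0.587 0.149 0.031] [0.607 0.171 0.039]
carton zone [ 0.51053017 -0.23333099  0.06005944] [ 0.68128975 -0.06178341  0.18903858]
```

```bash
python3 - <<'E'
import numpy as np,cv2
D=np.load("side0.npz");f=D["f"]
cv2.imwrite("pics/side0c.png",cv2.resize(f[140:310,240:440],None,fx=4,fy=3.5,interpolation=cv2.INTER_CUBIC))
D=np.load("top0.npz");f=D["f"]
cv2.imwrite("pics/top0c.png",cv2.resize(f[110:260,250:450],None,fx=4,fy=4,interpolation=cv2.INTER_CUBIC))
E
```

```text
(no output)
```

View pics/side0c.png

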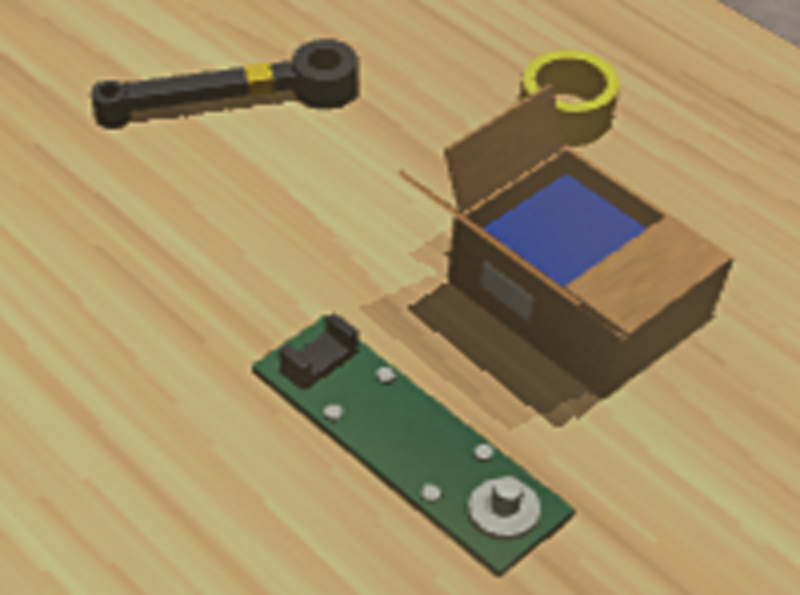

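View pics/top0c.png

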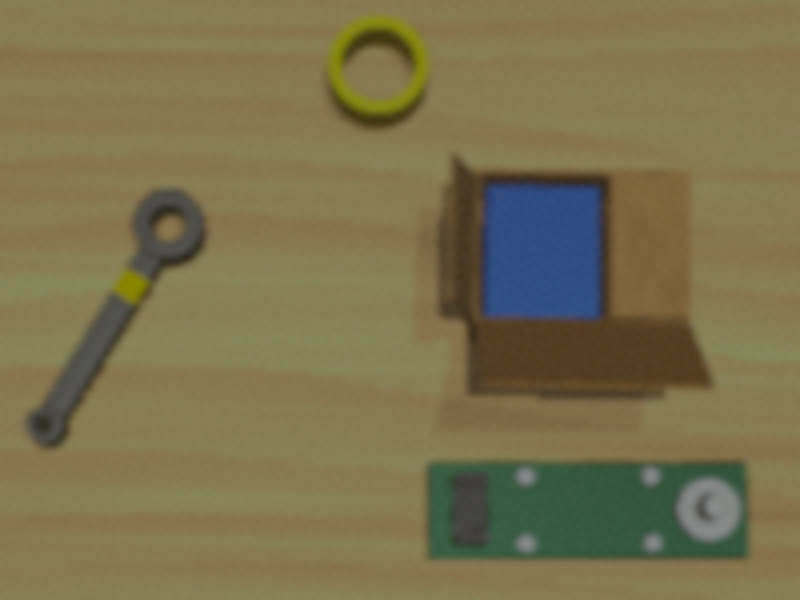

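```bash
cat > m.py <<'E'
import numpy as np,cv2
for n in["top","side"]:
    D=np.load(f"{n}0.npz");W=D["W"];f=D["f"];h=cv2.cvtColor(f,cv2.COLOR_BGR2HSV).astype(int)
    x,y,z=W[...,0],W[...,1],W[...,2]
    print(n)
    reg=(x>.48)&(x<.7)&(y>-.26)&(y<-.03)
    lid=reg&(z>.10)&(x<.568)&(y<-.085)&(y>-.225)
    p=W[lid]; a=np.polyfit(p[:,2],p[:,0],1); print("lid",len(p),"x at z=.092",np.polyval(a,.092),"angle",np.pi/2+np.arctan(-a[0]))
    A=np.c_[p[:,1:],np.ones(len(p))]; s=np.linalg.lstsq(A,p[:,0],rcond=None)[0]; print(" yaw",s[0]); print(" yrange",p[:,1].min(),p[:,1].max())
    d=reg&(z>.098)&(x>.575)&(y>-.1)
    p=W[d]; 
    if len(p)>10: a=np.polyfit(p[:,2],p[:,1],1); print("dust",len(p),"y at z=.087",np.polyval(a,.087),"angle",np.pi/2+np.arctan(a[0]),p.min(0),p.max(0))
    t=reg&(z>.078)&(z<.095)&(y<-.175)&(x>.575); p=W[t]; print("top panel",p.min(0),p.max(0),cv2.minAreaRect(p[:,:2].astype(np.float32)*1000))
    # pin and rest
    fx=(x>.39)&(x<.5)&(y>-.32)&(y<-.04)
    q=fx&(z>.036)&(z<.06); p=W[q]; 
    print("pin",np.median(p[p[:,1]<-.2],0),(p[:,1]<-.2).sum()," rest",p[p[:,1]>-.13].min(0),p[p[:,1]>-.13].max(0))
    # lever hub
    l=(z>.028)&(z<.06)&(x>.35)&(x<.75)&(y>.05)&(y<.35)&(h[...,2]<140); p=W[l]
    b=np.array([.598,.159]);
    q=p[:,:2]-p[:,:2].mean(0); u,s,vt=np.linalg.svd(q); print("lever axis",vt[0],np.degrees(np.arctan2(vt[0][1],vt[0][0])))
    ax=vt[0]*np.sign(vt[0][1]); t=(p[:,:2]-b)@ax; sd=(p[:,:2]-b)@np.array([-ax[1],ax[0]])
    print(" t",t.min(),t.max(),"side hub",sd[t<-35e-3].min(),sd[t<-35e-3].max(),"arm",sd[abs(t-.03)<.03].min(),sd[abs(t-.03)<.03].max(),"end",sd[t>.105].min(),sd[t>.105].max())
E
python3 m.py
```

```text
top
lid 831 x at z=.092 0.571205562916563 angle 2.1224696116075275
 yaw -0.007615059244041597
 yrange -0.22492125673486507 -0.08501981606571382
dust 206 y at z=.087 -0.08361952311551092 angle 1.9015344515531063 [ 0.57565463 -0.08053079  0.09844487] [ 0.6738946  -0.06181325  0.15286517]
top panel [ 0.57501634 -0.23086217  0.0782058 ] [ 0.68046037 -0.17659363  0.09445688] ((627.66845703125, -203.6687469482422), (105.62388610839844, 53.96091842651367), 0.35204920172691345)
pin [ 0.44868939 -0.25512427  0.04885307] 35  rest [ 0.41996857 -0.09745162  0.03650266] [ 0.46820384 -0.07400206  0.05054705]
lever axis [-0.8715367   0.49033027] 150.63770826735475
 t -0.07786620040643105 0.1311433890984567 side hub -0.027921707804877686 0.02290958246028196 arm -0.013467387308487585 0.007794626220352419 end -0.015913541973016122 0.010549931136903955
side
lid 90 x at z=.092 0.5723238726806921 angle 2.1375886984023538
 yaw -0.0041642761503578206
 yrange -0.22464898459711807 -0.08629181702713845
dust 458 y at z=.087 -0.08391289824055444 angle 1.8945665671573422 [ 0.57510128 -0.08319707  0.09818552] [ 0.67509186 -0.06178341  0.1477469 ]
top panel [ 0.57507782 -0.23300761  0.07801466] [ 0.68128975 -0.17614962  0.09291278] ((628.1651611328125, -204.70660400390625), (106.11318969726562, 56.63422393798828), 0.3208066523075104)
pin [ 0.44626619 -0.25792203  0.04952338] 57  rest [ 0.41871042 -0.09922772  0.03622034] [ 0.46829786 -0.07292693  0.04947053]
lever axis [-0.86963423  0.49369658] 150.41616226494716
 t -0.07635797510139625 0.13062327852875777 side hub -0.028291556358090532 0.025574452097413315 arm -0.014457427249965644 0.009821574065102683 end -0.013521605830059843 0.014075435729419704
```

{"method": "play_rows", "body": {"commands": [[0,0,0,8.125],[0,0,0,8.125],[0,0,0,8.125],[0,0,0,8.125],[0,0,0,8.125],[0,0,0,8.125],[0,0,0,8.125],[0,0,0,8.125]], "claw": 0, "force": 40}}

```text
t: 0.95
eef_pos: [0.2855, 0.6115, 0.4043]
tool_rot: [0.0, 0.709, 0.705, -0.0]
contact_force: [0.0, 0.2, 0.8]
gripper_width: 0.003
```

{"method": "play_rows", "body": {"commands": [[-0.038,0.021,0,0],[-0.038,0.021,0,0],[-0.038,0.021,0,0],[-0.038,0.021,0,0],[-0.038,0.021,0,0],[-0.038,0.021,0,0],[-0.038,0.021,0,0],[-0.038,0.021,0,0],[-0.038,0.021,0,0],[-0.038,0.021,0,0],[-0.038,0.021,0,0],[-0.038,0.021,0,0],[-0.038,0.021,0,0],[-0.038,0.021,0,0],[-0.038,0.021,0,0],[-0.038,0.021,0,0],[0,0,0,0]]}}

```text
t: 2.65
eef_pos: [0.6225, -0.0037, 0.4049]
tool_rot: [0.002, 0.711, 0.704, -0.001]
contact_force: [-0.8, -0.2, -0.3]
gripper_width: 0.003
```

{"method": "play_rows", "body": {"commands": [[0,0,0.035,0],[0,0,0.035,0],[0,0,0.035,0],[-0.023,0,0,0],[-0.023,0,0,0],[-0.023,0,0,0],[-0.01,0,0,0],[-0.009,0,0,0],[-0.007,0,0.004,0],[-0.006,0,0.004,0],[-0.004,0,0.004,0],[-0.003,0,0.005,0],[-0.003,0,0.005,0],[-0.002,0,0.006,0],[-0.001,0,0.008,0],[0,0,0,0]]}}

```text
t: 4.25
eef_pos: [0.6209, -0.1106, 0.2625]
tool_rot: [-0.0, 0.707, 0.707, -0.001]
contact_force: [0.1, -0.0, -0.9]
gripper_width: 0.003
```

```bash
python3 - <<'E'
from h import *
c=cam("side"); cv2.imwrite("pics/s1.png",cv2.resize(c["frame"][100:300,200:500],None,fx=2.6,fy=2.6,interpolation=cv2.INTER_CUBIC))
E
```

```text
(no output)
```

View pics/s1.png

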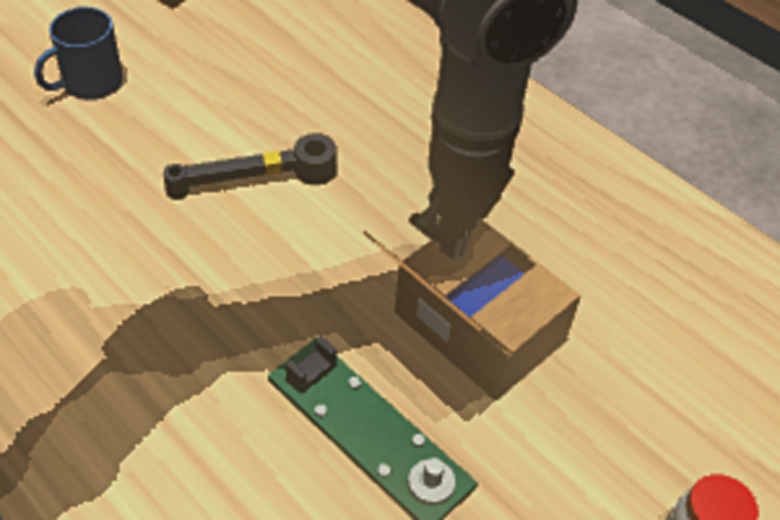

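The dust flap lies under the fingers, with the blue strip to its right still uncovered. I'll press it a little, lift, and move over the lid to the robot side.

{"method": "play_rows", "body": {"commands": [[0,0,0.002,0],[0,0,0.002,0],[0,0,0,0]]}}

```text
t: 4.6
eef_pos: [0.6212, -0.1105, 0.2617]
tool_rot: [-0.0, 0.707, 0.707, 0.001]
contact_force: [-6.6, 0.7, 17.0]
gripper_width: -0.001
```

{"method": "play_rows", "body": {"commands": [[0,0,-0.045,0],[0,0,-0.045,0],[0,0,-0.045,0],[-0.012,-0.042,0,0],[-0.012,-0.042,0,0],[-0.012,-0.042,0,0],[-0.012,-0.042,0,0],[0,0,0,0]]}}

```text
t: 5.4
eef_pos: [0.4477, -0.1606, 0.3941]
tool_rot: [-0.002, 0.709, 0.705, -0.0]
contact_force: [0.9, 0.1, -0.0]
gripper_width: 0.003
```

```bash
python3 - <<'E'
from h import *
for n in ["side","top"]:
  c=cam(n); W=cloud(c); 
  if n=="side": cv2.imwrite("pics/s2.png",cv2.resize(c["frame"][100:300,200:500],None,fx=2.6,fy=2.6,interpolation=cv2.INTER_CUBIC))
  m=(W[...,0]>.585)&(W[...,0]<.66)&(W[...,2]>.075)&(W[...,2]<.12)
  m&=(W[...,1]>-.14)&(W[...,1]<-.085); p=W[m]
  if len(p)>10: a=np.polyfit(p[:,1],p[:,2],1); print(n,len(p),a,np.polyval(a,[-.084,-.144]))
E
```

```text
side 442 [0.00135636 0.08965308] [0.08953915 0.08945777]
top 533 [0.0065042  0.08901661] [0.08847026 0.08808001]
```

View pics/s2.png

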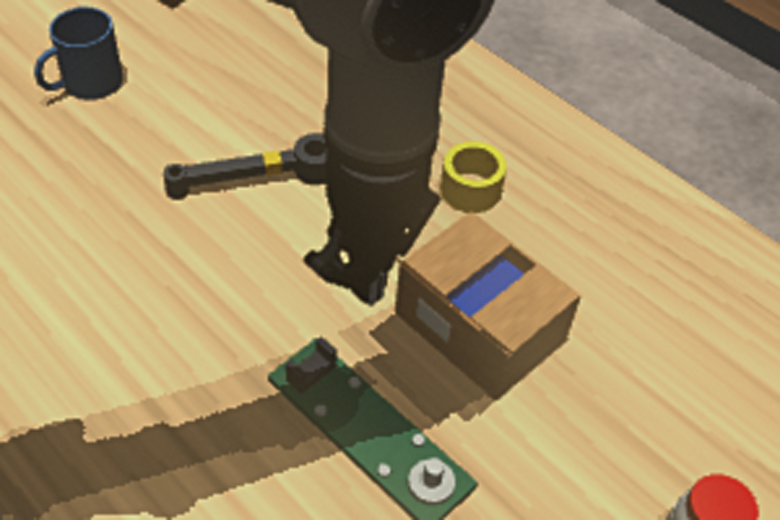

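Both depth views give the dust flap as flat (z about 0.089 with no slope). Next is the lid.

{"method": "play_rows", "body": {"commands": [[0,0,0.028,0],[0,0,0.028,0],[0,0.027,0,0],[0,0.027,0,0],[0,0.027,0,0],[0,0.028,0,0],[0,0.012,0.001,0],[0,0.012,0.002,0],[0,0.011,0.002,0],[0,0.011,0.005,0],[0,0.01,0.006,0],[0,0.007,0.008,0],[0,0.006,0.008,0],[0,0.004,0.01,0],[0,0.004,0.01,0],[0,0.002,0.008,0],[0,0.001,0.006,0],[0,0,0,0]]}}

```text
t: 7.3
eef_pos: [0.6418, -0.1584, 0.2715]
tool_rot: [-0.001, 0.707, 0.707, -0.001]
contact_force: [0.0, 0.0, 0.2]
gripper_width: -0.002
```

```bash
python3 - <<'E'
from h import *
c=cam("side"); cv2.imwrite("pics/s3.png",cv2.resize(c["frame"][100:300,200:500],None,fx=2.6,fy=2.6,interpolation=cv2.INTER_CUBIC))
E
```

```text
(no output)
```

View pics/s3.png

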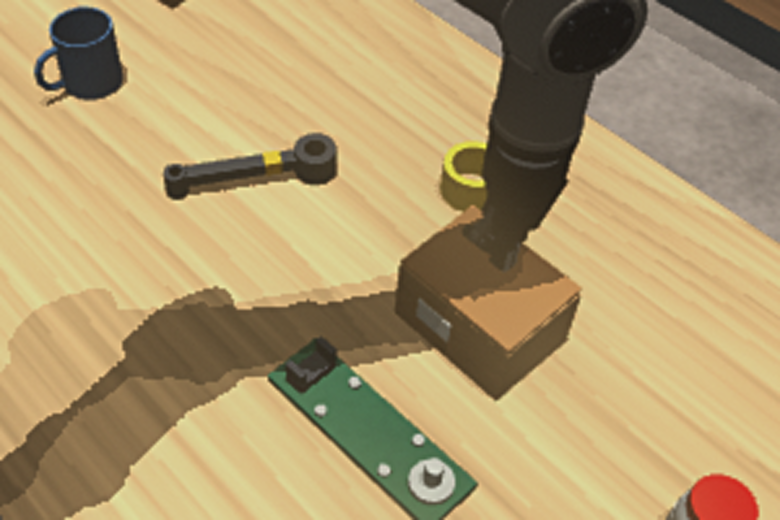

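The lid is down over the carton. A small extra press, then lift and check.

{"method": "play_rows", "body": {"commands": [[0,0,0.003,0],[0,0,0.003,0],[0,0,0,0]]}}

```text
t: 7.65
eef_pos: [0.6423, -0.1587, 0.2671]
tool_rot: [0.0, 0.707, 0.707, 0.0]
contact_force: [-0.6, -0.4, 1.3]
gripper_width: 0.001
```

{"method": "play_rows", "body": {"commands": [[0,0,-0.04,0],[0,0,-0.04,0],[0,0,-0.02,0],[0.04,-0.005,0,0],[0.04,-0.005,0,0],[0.04,-0.005,0,0],[0.04,-0.006,0,0],[0.04,-0.006,0,0],[0.04,-0.005,0,0],[0.04,-0.006,0,0],[0.039,-0.005,0,0],[0,0,0,-8.5],[0,0,0,-8.5],[0,0,0,-8.5],[0,0,0,-8.5],[0,0,0,-8.5],[0,0,0,-8.5],[0,0,0,-8.5],[0,0,0,-1],[0,0,0,0]], "claw": 0.06}}

```text
t: 9.65
eef_pos: [0.5993, 0.1603, 0.3667]
tool_rot: [-0.0, 0.256, 0.967, 0.0]
contact_force: [0.1, -0.1, 0.1]
gripper_width: 0.704
```

```bash
python3 - <<'E'
from h import *
for n in ["side","top"]:
  c=cam(n); W=cloud(c); 
  cv2.imwrite(f"pics/{n}4.png",c["frame"])
  m=(W[...,0]>.575)&(W[...,0]<.675)&(W[...,2]>.075)&(W[...,2]<.13)&(W[...,1]>-.22)&(W[...,1]<-.095); p=W[m]
  if len(p)>10: a=np.polyfit(p[:,0],p[:,2],1); print(n,len(p),a,np.polyval(a,[.571,.679]))
c=cam("wrist");W=cloud(c);f=c["frame"];cv2.imwrite("pics/w4.png",f)
h=cv2.cvtColor(f,cv2.COLOR_BGR2HSV).astype(int)
yb=(h[...,0]>20)&(h[...,0]<34)&(h[...,1]>180)&(W[...,2]>.028)
print("band",W[yb].mean(0),yb.sum(),W[yb].min(0),W[yb].max(0))
x,y,z=W[...,0],W[...,1],W[...,2]
l=(z>.028)&(z<.06)&(x>.35)&(x<.75)&(y>.05)&(y<.35); p=W[l]; print(len(p))
if len(p)>50: print(cv2.minAreaRect(p[:,:2].astype(np.float32)*1000))
o=obs();print(o["eef_pos"],o["tool_rot"])
E
```

```text
side 1433 [0.00053062 0.09403939] [0.09434237 0.09439968]
top 1593 [-0.00361004  0.09550591] [0.09344458 0.09305469]
band [0.65161195 0.09989714 0.03675888] 742 [ 0.57701787 -0.01015696  0.02810885] [0.75108971 0.17270623 0.27594463]
6457
((578.3944702148438, 175.62911987304688), (50.61335754394531, 208.32933044433594), 58.081687927246094)
[0.59931438 0.16050977 0.366678  ] [ 5.11639443e-06  2.55929944e-01  9.66695331e-01 -2.64822725e-05]
```

View pics/w4.png

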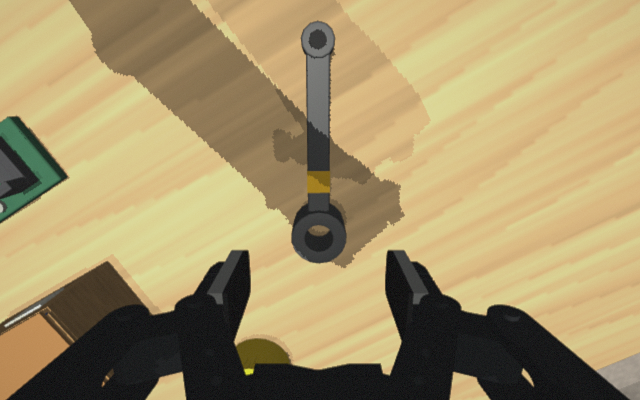

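View pics/side4.png

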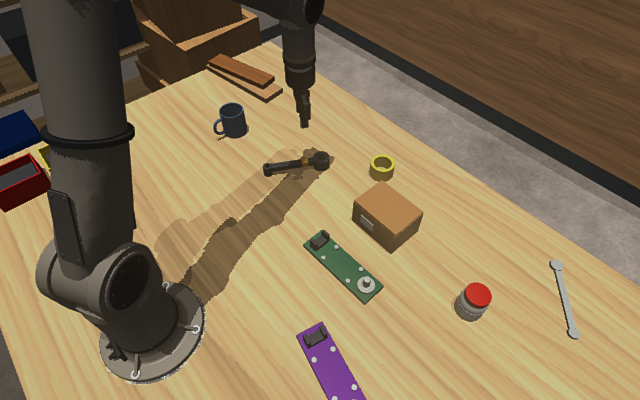

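The lid is flat, with no slope in either depth view. In the wrist view the lever runs vertically between the jaws, with the band at (318,182) and the hub at (319,236). Now I'll refine the band position.

```bash
python3 - <<'E'
from h import *
c=cam("wrist");W=cloud(c)
p=W[172:192,309:329].reshape(-1,3); print("band",np.nanmedian(p,0))
m=(W[...,2]>.028)&(W[...,2]<.05); z0=np.zeros_like(m); z0[15:262,288:350]=1; m&=z0
p=W[m]; q=p[:,:2]-p[:,:2].mean(0); vt=np.linalg.svd(q,full_matrices=False)[2]; print(np.degrees(np.arctan2(*vt[0][::-1])))
(cx,cy),s,a=cv2.minAreaRect(p[:,:2].astype(np.float32)*1000); print(cx,cy,s,a)
E
```

```text
band [0.59977542 0.16038608 0.03377508]
-29.461013534838198
578.0887451171875 176.50669860839844 (50.72959899902344, 207.1905517578125) 57.75954818725586
```

{"method": "play_rows", "body": {"commands": [[0,0,0.04,0],[0,0,0.04,0],[0,0,0.04,0],[0,0,0.035,0],[0,0,0.02,0],[0,0,0.01,0],[0,0,0,0]]}}

```text
t: 10.55
eef_pos: [0.599, 0.1605, 0.1806]
tool_rot: [-0.001, 0.255, 0.967, -0.001]
contact_force: [0.7, 0.4, -0.1]
gripper_width: 0.696
```

{"method": "play_rows", "body": {"commands": [[0,0,0,0],[0,0,0,0],[0,0,0,0],[0,0,0,0],[0,0,0,0],[0,0,0,0]], "claw": 0, "force": 80}}

```text
t: 11.15
eef_pos: [0.6, 0.1606, 0.1834]
tool_rot: [0.001, 0.255, 0.967, 0.001]
contact_force: [-1.4, -0.8, 5.7]
gripper_width: 0.217
```

{"method": "play_rows", "body": {"commands": [[0,0,-0.01,0],[0,0,-0.02,0],[0,0,-0.03,0],[0,0,-0.03,0],[0,0,-0.02,0],[0,0,-0.01,0],[0,0,0,0]]}}

```text
t: 11.85
eef_pos: [0.5995, 0.1605, 0.3031]
tool_rot: [0.001, 0.255, 0.967, 0.001]
contact_force: [0.5, -0.3, -4.6]
gripper_width: 0.217
```

```bash
python3 - <<'E'
from h import *
c=cam("side"); cv2.imwrite("pics/s5.png",cv2.resize(c["frame"][50:250,200:500],None,fx=2.6,fy=2.6,interpolation=cv2.INTER_CUBIC))
c=cam("wrist"); cv2.imwrite("pics/w5.png",c["frame"])
o=obs();print(o["eef_pos"],o["tool_rot"],o["torque"],o["contact_force"],o["q"].round(2))
E
```

```text
[0.59871561 0.16045075 0.30076193] [-7.33467427e-04  2.54747881e-01  9.67007132e-01 -4.31379398e-04] [-0.01844826  0.01974903 -0.02190151] [-0.79498616  0.72405635 -4.73916243] [-0.52  0.51  0.21  1.8  -0.14  0.86  0.81]
```

View pics/s5.png

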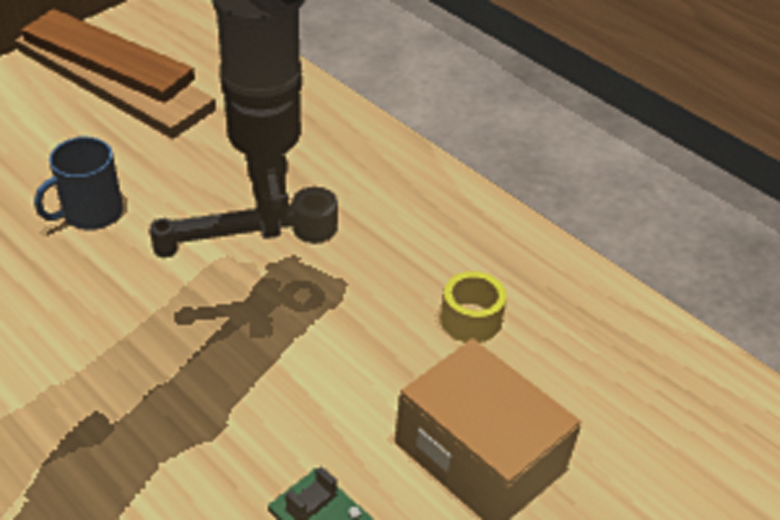

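View pics/w5.png

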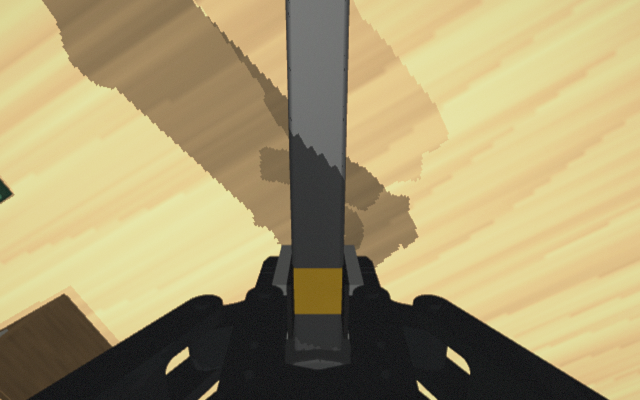

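The lever is held level at its band and clear of the bench. Now I'll turn it to the fixture's yaw and carry it over.

{"method": "play_rows", "body": {"commands": [[0,0,0,4],[0,0,0,8],[0,0,0,8],[0,0,0,8],[0,0,0,8],[0,0,0,8],[0,0,0,8],[0,0,0,4],[0,0,0,3],[0,-0.02,0,0],[0,-0.03,0,0],[0,-0.04,0,0],[0,-0.04,0,0],[0,-0.029,0,0]]}}

```text
t: 13.35
eef_pos: [0.4372, 0.1559, 0.3]
tool_rot: [-0.001, 0.698, 0.716, -0.002]
contact_force: [-0.1, 0.3, -4.4]
gripper_width: 0.219
```

{"method": "play_rows", "body": {"commands": [[-0.015,0,0,0],[-0.03,0,0,0],[-0.04,0,0,0],[-0.04,0,0,0],[-0.04,0,0,0],[-0.04,0,0,0],[-0.04,0,0,0],[-0.04,0,0,0],[-0.035,0,0,0],[-0.025,0,0,0],[-0.015,0,0,0],[0,0,0,0],[0,0,0,0]]}}

```text
t: 14.65
eef_pos: [0.4493, -0.2036, 0.3009]
tool_rot: [-0.001, 0.698, 0.716, -0.001]
contact_force: [0.0, 0.9, -4.2]
gripper_width: 0.218
```

```bash
cat > chk.py <<'E'
from h import *
import sys
for n in ["side","top","wrist"]:
    c=cam(n); cv2.imwrite(f"pics/{n}{sys.argv[1]}.png",c["frame"]); np.savez(f"{n}{sys.argv[1]}.npz",W=cloud(c),f=c["frame"])
o=obs();print(o["eef_pos"],o["tool_rot"],o["torque"],o["contact_force"],o["gripper_width"])
E
python3 chk.py 6
python3 - <<'E'
import cv2
a=cv2.imread("pics/side6.png")[150:350,230:490];cv2.imwrite("pics/side6c.png",cv2.resize(a,None,fx=3,fy=3,interpolation=2))
a=cv2.imread("pics/top6.png")[120:280,330:470];cv2.imwrite("pics/top6c.png",cv2.resize(a,None,fx=3.7,fy=3.7,interpolation=2))
E
```

```text
[ 0.44970598 -0.20247298  0.30127241] [-5.30645137e-04  6.97391057e-01  7.16690605e-01 -9.33949431e-05] [ 0.04022108 -0.03952843 -0.04933445] [-0.24703902 -0.48832745 -4.26400942] 0.21922987252869677
```

View pics/side6c.png

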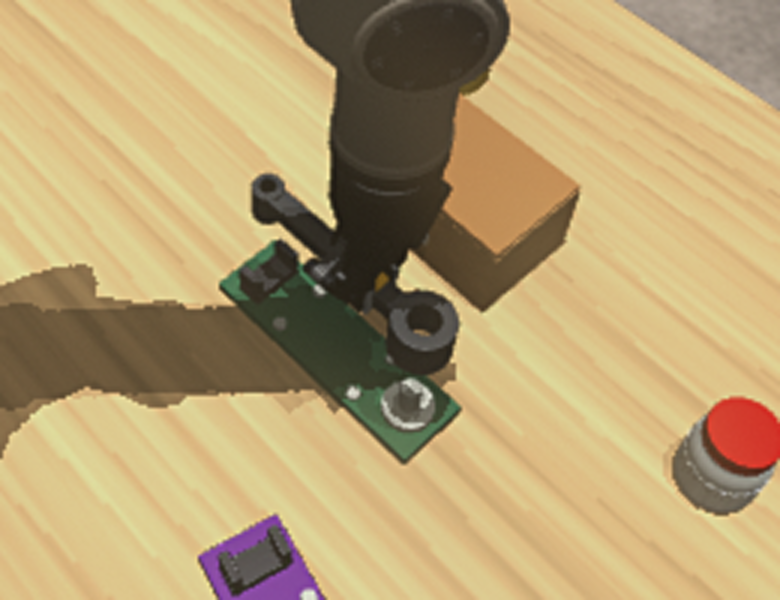

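View pics/top6c.png

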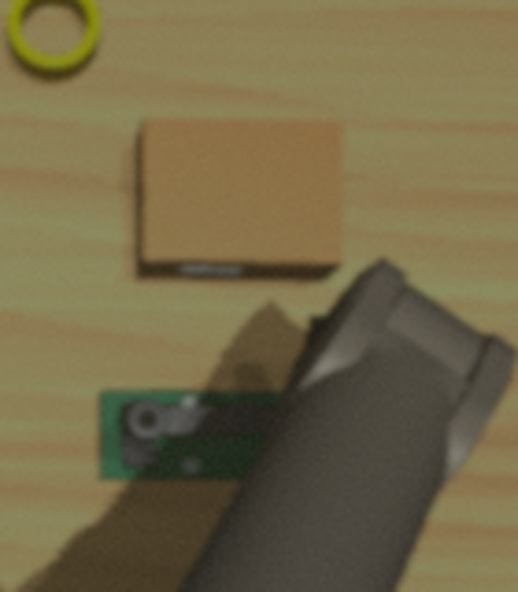

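View pics/wrist6.png

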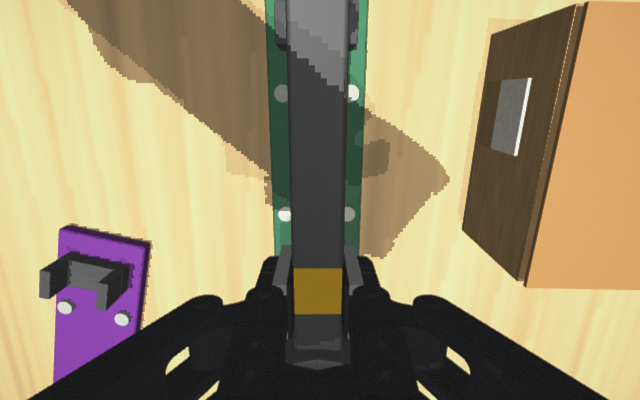

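The lever lies over the fixture and parallel to it. Next I'll measure the hub, small end and pin from the clouds.

```bash
cat > lev.py <<'E'
from h import *
import sys
k=sys.argv[1]; lo=float(sys.argv[2])
for n in["side","top","wrist"]:
    W=np.load(f"{n}{k}.npz")["W"]; x,y,z=W[...,0],W[...,1],W[...,2]
    for nm,m,rad in [("hub",(y<-.225)&(y>-.31)&(abs(x-.447)<.05),.026),("end",(y>-.11)&(y<-.04)&(abs(x-.447)<.04),.014),("arm",(y>-.16)&(y<-.11)&(abs(x-.447)<.04),0)]:
        p=W[m&(z>lo)&(z<lo+.075)]
        if len(p)<12: continue
        zt=np.percentile(p[:,2],85); t=p[p[:,2]>zt-.008]
        (cx,cy),r=cv2.minEnclosingCircle(t[:,:2].astype(np.float32)*1000)
        print(n,nm,len(p),"top z",np.median(t[:,2]).round(4),"circ",round(cx,1),round(cy,1),round(r,1),"range",t.min(0).round(3)[:2],t.max(0).round(3)[:2])
E
python3 lev.py 6 .115
```

```text
side hub 565 top z 0.1578 circ 447.5 -252.8 28.8 range [ 0.423 -0.281] [ 0.474 -0.225]
side end 176 top z 0.1541 circ 444.7 -91.1 19.3 range [ 0.431 -0.109] [ 0.458 -0.072]
side arm 187 top z 0.1522 circ 442.5 -134.4 25.0 range [ 0.435 -0.159] [ 0.456 -0.11 ]
top end 138 top z 0.1531 circ 446.0 -90.4 19.4 range [ 0.432 -0.108] [ 0.458 -0.072]
top arm 154 top z 0.1517 circ 445.6 -135.0 25.5 range [ 0.436 -0.16 ] [ 0.455 -0.111]
wrist hub 1792 top z 0.1526 circ 450.2 -234.2 13.7 range [ 0.436 -0.235] [ 0.464 -0.225]
wrist end 1862 top z 0.1514 circ 446.8 -105.4 10.7 range [ 0.437 -0.11 ] [ 0.457 -0.101]
wrist arm 9156 top z 0.1513 circ 447.2 -134.9 26.8 range [ 0.437 -0.16 ] [ 0.458 -0.11 ]
```

{"method": "play_rows", "body": {"commands": [[-0.001,0,0.008,0],[0,0,0.01,0],[0,0,0.007,0],[0,0,0.003,0],[0,0,0,0],[0,0,0,0],[0,0,0,0],[0,0,0,0]]}}

```text
t: 15.6
eef_pos: [0.4498, -0.2045, 0.274]
tool_rot: [0.0, 0.698, 0.716, 0.0]
contact_force: [0.2, 0.6, -4.7]
gripper_width: 0.212
```

```bash
python3 chk.py 7; python3 lev.py 7 .08
python3 - <<'E'
import cv2
from h import *
a=cv2.imread("pics/side7.png")[100:330,230:490];cv2.imwrite("pics/side7c.png",cv2.resize(a,None,fx=2.6,fy=2.6,interpolation=2))
W=np.load("top7.npz")["W"];m=(W[...,0]>.585)&(W[...,0]<.67)&(W[...,2]>.075)&(W[...,2]<.13)&(W[...,1]>-.16)&(W[...,1]<-.095); p=W[m];print("lid",np.polyfit(p[:,0],p[:,2],1),np.median(p[:,2]))
E
```

```text
[ 0.44970792 -0.20449491  0.27385688] [1.17045833e-04 6.97964909e-01 7.16131940e-01 1.26049272e-04] [-0.00761257  0.00888082  0.021506  ] [-0.13687337 -0.15129808 -4.29817996] 0.2162365308114817
side hub 543 top z 0.1307 circ 449.9 -254.2 29.0 range [ 0.424 -0.283] [ 0.476 -0.226]
side end 173 top z 0.1271 circ 445.8 -91.9 18.9 range [ 0.432 -0.11 ] [ 0.458 -0.074]
side arm 184 top z 0.1254 circ 443.3 -134.9 25.6 range [ 0.435 -0.16 ] [ 0.457 -0.11 ]
top end 126 top z 0.1267 circ 446.3 -91.5 18.7 range [ 0.434 -0.108] [ 0.458 -0.073]
top arm 152 top z 0.1242 circ 447.0 -133.9 25.6 range [ 0.437 -0.158] [ 0.457 -0.11 ]
wrist hub 1994 top z 0.1248 circ 450.5 -234.9 13.9 range [ 0.437 -0.237] [ 0.464 -0.225]
wrist end 1412 top z 0.124 circ 447.2 -106.2 10.4 range [ 0.437 -0.11 ] [ 0.457 -0.103]
wrist arm 9303 top z 0.124 circ 448.0 -134.9 27.0 range [ 0.437 -0.16 ] [ 0.458 -0.11 ]
lid [-0.00333045  0.0952979 ] 0.09323449411110485
```

View pics/side7c.png

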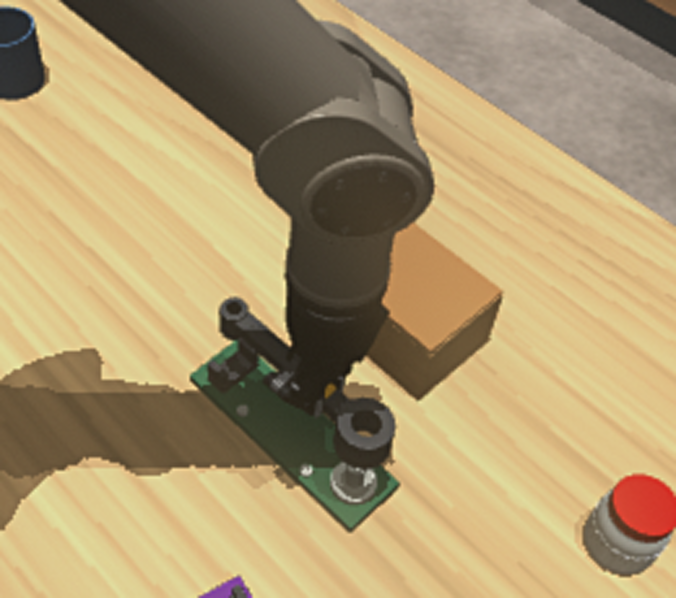

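```bash
python3 -c "
from h import *
print(obs()['joint_vel'].round(4)); print(bot.hand_in())"
```

```text
[-0.0009  0.0016  0.0003  0.001   0.0024 -0.001   0.0014]
the job is handed in; nothing more can be done
None
```

I folded the dust flap flat, then folded the lid flat over it. I gripped the lever at its yellow band and am holding it level over the green fixture. The job is handed in at about 16 s of the 72 s allowed; no verdict is reported back.

My last checks, all from the camera depth and robot state:

| Check | Measured | Allowed |
|---|---|---|
| Hub bore from pin axis | about 2 mm | 15 mm |
| Small end from rest, sideways | about 1–2 mm | 20 mm |
| Underside above pin top | about 41 mm | 20–65 mm |
| Level | hub and small end heights agree within about 1 mm | 0.1 rad |
| Lid flap | flat, slope under 0.005 rad | 0.15 rad |
| Dust flap | flat, slope under 0.01 rad, measured before the lid covered it | 0.2 rad |

- **Contact:** the force on the tool is only the lever's weight, about 4–5 N. This fits the lever touching neither the fixture nor the carton. The arm is still.
- **Bystanders:** I did not go near the tape roll, mug or jar. They look undisturbed in the pictures, but I did not re-measure their positions.
- **Failed or disagreeing checks:** none. The side and top cameras agreed within a few millimetres throughout.

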